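# Seat the filter drawer, then open the catch cover and hold it

## Task

The coolant filter has been changed: push the open filter drawer fully home until it seats, then, before pressing the red release plunger, tug the cover up to find out whether its hidden catch is caught; if it is, press the plunger fully down to free it. Then lift the cover to about 45 degrees and finish while still holding it open there, with the drawer still home, so that a colleague can check the filter. Leave the jar on the unit and the used filter, oil bottle, collet and wrench on the bench where they stand.

Things in the scene. Friction and masses are not known exactly. Their poses are not given: they have to be found in the camera images.
- filter_unit: bench-top coolant filter unit, fixed: teal box 220 mm deep (x), 300 mm wide (y), 150 mm high; origin at the centre of its underside, x points to its back (away from the robot, yaw within 0.25), y to its left, z up. Its top carries a cream cover hinged along the rear (left part, 212 mm wide, 160 mm deep, flush with the 150 mm high top) and a fixed teal deck to the right of it. Its front has a cream drawer.
- drawer (a joint): how far the filter drawer is open, m: 0 = fully home, up to 0.10. It slides along the unit's x and closes towards +x. It drags with about 2 N; 15 to 8 mm before home a spring detent resists with up to about 10 N, then draws it in to its stop at 0.
- drawer_pull (a point): centre of the outer (robot-side) face of the drawer's black pull, a solid bar 90 mm wide (y), 18 mm high, standing out 35 mm from the drawer's front; this point is 95 mm above the table, its axes those of the unit; at home it is 40 mm in front of the unit's front.
- cover (a joint): opening angle of the cover, rad: 0 = shut, stop at 1.2. Weight and a spring always pull it shut: 2 to 6 N up at its handle lifts it when free. A hidden catch under its right front corner may or may not be caught, which cannot be seen. If caught, the cover rises only about 0.045 rad (6 mm at the handle) and then stops firmly; the catch stands any pull under 25 N.
- cover_handle (a point): middle of the cover's handle, a round black bar 12 mm in diameter, along the unit's y, 98 mm clear between its posts, its axis 35 mm above the cover's top (185 mm above the table when shut) and 20 mm behind the cover's front edge. The bar can turn between gripping fingers. Axes as the unit's when shut, turning with the cover.
- cover_hinge (a point): point of the cover's hinge line straight behind the handle, 147 mm above the table; the line runs along the unit's y. Seen from it, with the cover shut, the handle bar lies 140 mm to the front and 38 mm up; opening swings the handle up and back (per rad at first 140 mm up and 38 mm back), and a firm grip must follow this arc, even in the tug, or it strains.
- release_top (a point): centre of the top of the red catch release plunger, 30 mm across, on the deck to the right of the cover; it stands 18 mm above the deck (168 mm above the table) until pressed.
- release (a joint): how far the release plunger is pressed, m: 0 = up, 0.012 = fully down. It takes about 4 N and stays down when let go. Pressed fully down once, with the cover not being pulled, it frees the catch for good.
- nut_jar: small clear jar with a blue cap, 34 mm across, 50 mm tall, standing on the right deck of the filter unit, behind the red plunger; origin at the centre of its base. Not to be disturbed.
- used_filter: dirty brown filter cartridge standing upright, 72 mm across, 138 mm tall; origin at the centre of its base. Not to be disturbed.
- oil_bottle: white bottle with a red cap, 60 mm across, 160 mm tall; origin at the centre of its base. Not to be disturbed.
- wrench: steel open-ended wrench lying flat; origin under its middle. Not to be disturbed.
- collet: steel spring collet standing upright, 38 mm across, 60 mm tall; origin at the centre of its base. Not to be disturbed.

How it is judged:
On the way, in this order (a step that is already met when the one before it is completed fails the run):
1. the drawer is pushed fully home (value of joint drawer below 0.004 m), for 0.2 s.
2. the cover is tugged up while the release plunger has not been pressed (value of joint cover above 0.02 rad and value of joint release below 0.003 m and value of joint drawer below 0.004 m), for 0.1 s.
3. the cover is lifted wide open (value of joint cover above 0.6 rad), for 0.2 s.
At the end, for the whole second after the job is handed in: The drawer is home (open less than 4 mm); the cover stands still between 0.6 and 1.1 rad (34 to 63 degrees) open, and the robot's fingers are holding it (contact force over 0.5 N), nothing else being able to carry it (value of joint drawer below 0.004 m and value of joint cover between 0.6 and 1.1 rad and velocity of joint cover between -0.1 and 0.1 rad/s and contact force between the fingers and cover above 0.5 N); the arm keeps its last pose, push and grip.
It fails at once if the used filter is moved by more than 30 mm (distance of used_filter from where it was at the start of the episode above 0.03 m).
It fails at once if the oil bottle is moved by more than 30 mm (distance of oil_bottle from where it was at the start of the episode above 0.03 m).
It fails at once if the wrench is moved by more than 30 mm (distance of wrench from where it was at the start of the episode above 0.03 m).
It fails at once if the collet is moved by more than 30 mm (distance of collet from where it was at the start of the episode above 0.03 m).
It fails at once if the jar is moved by more than 30 mm (distance of nut_jar from where it was at the start of the episode above 0.03 m).
It also fails if it takes over 66 s, if anything falls off the work surface, if the arm or the gripper's body presses on something with over 40 N, if the wrist force passes 120 N, or if a joint passes its speed limit or range.

## Robot

A 6-joint arm with a two-finger parallel gripper is mounted at the origin on the work surface. World frame = base frame: x ahead of the robot, y to its left, z up, the work surface at z = 0. Lengths are in m, angles in rad, forces in N, time in s.
With the tool pointing down it reaches from about 0.35 to 0.775 m from the base axis. Payload 5.5 kg.
Tool frame: the origin (TCP) lies at the very end of the fingers, on their centre line; the grasp point (between the pads) lies env.grasp_offset behind it (env.grasp_offset is the distance from the TCP to the grasp point, in m); x points along the fingers, y is the direction in which the jaws open and shut, and the axes are right-handed (so a half turn about x gives the same grasp; the last joint's range is limited). The gripper opens to 85 mm and grips with 20 to 120 N. Pads are 22 mm wide; open, the fingers measure 114 mm over their backs; the gripper's body (76 mm by 85 mm) begins 54 mm behind the grasp point. The pads swing forward as they close: fully open they stand 13 mm farther back than shut.
Start: joints at [-0.14, 0.313, 0.046, 1.304, 0, 1.431], TCP at [0.575, -0, 0.231] pointing down, gripper open.
Joint ranges: [-2.76, 2.76], [-0.86, 1.69], [-1.03, 1.26], [-2.2, 2.34], [-1.47, 1.5], [-3.14, 3.14]. Speed limits (rad/s): [2.57, 2.57, 3.14, 3.14, 3.14, 3.14].

## Interface

Orientations are given as a unit quaternion [w, x, y, z].
In Python, from workcell import get_state, viewer, job, env gives the robot as it stands.
- The arm moves only by the tool send_rows, never from a script. Its argument "plan" is a list of rows, each a list of 6 numbers: the shift along the tool's x, y, z in mm, then the turn, a rotation vector about the tool's x, y, z in degrees. A call has exactly 10 rows; each row is the pose to reach, as a shift and turn from the pose commanded when the call began, along the tool's axes at that moment; what a row does not reach only later rows make up. A row lasts 1/8 s, in which the tool goes at most 62.5 mm and 10.7 degrees, less where a joint would pass 70% of its speed; a pose out of reach is approached as far as the arm can. A call with a gripper value outside its range is refused whole. "claw" is the finger opening in mm, from 0 to 85.4, set as the call begins (left out, the last holds). The fingers move at their own pace and stop on an object; "newtons" is the grip in N (left out, the last holds). Time passes only in rows, so rows that repeat a pose let the fingers close, or fill a call up. It gives the time, the measured TCP pose, the force and the opening at its end, in the units of the state.
- get_state(): the state, without advancing time (a new reading comes with each control period).
- viewer.read_camera(name): name is "scene" or "side" or "wrist"; returns a dict with "frame" (480x640x3 uint8, blue, green, red), "mtx" (3x3 intrinsics, pixels), "k1" (the pictures are not rectified: a ray, as slopes to the right and down, at radius r is drawn at 1 + k1 r^2 times it, then the intrinsics apply), "rvec" (rotation vector, rad) and "tvec" (3), from world to camera coordinates, as OpenCV has them. Camera axes: x right, y down, z forward; pixel columns grow to the right and rows downward; lengths in m; the calibration is good to about 2 mm. A picture is of the moment at which its call begins. There is no depth.
- job.hand_in(): hands the job in, once; it reports no verdict.
The state is a dict: "clock": time; "joint_pos": joint angles; "qvel": joint speeds; "tau": joint torques, N m; "tcp_pos": TCP position; "orientation": TCP orientation; "wrist_force": force on the tool from outside, world axes, zero at the start; "ft_torque": the same for the moment, N m; "finger_gap": finger opening in m.
Only numpy, scipy, OpenCV 4.12 (cv2) and the standard library are available. Lean on these libraries where they do the work, as an engineer would, in place of code of your own. Each camera call takes 0.05 s, during which the arm holds its last target.

## Working session

There is one attempt and no reset: what is moved stays moved. The work goes in short steps, Python scripts to look and compute and a tool call to move; the robot and the scene stay as the last step left them, time stands still between calls to the robot, and variables do not carry over. Pictures are saved under pics/ and viewed, and the job is handed in when it is done.

Besides the shell and the picture viewer there is one more tool, called after ">>>" as name(argument=value, ...) on one line, values as JSON. send_rows: Moves the arm, as the interface text tells. Its arguments: {"type":"object","properties":{"plan":{"type":"array"},"claw":{"type":"number"},"newtons":{"type":"number"}},"required":["plan"]}

```bash
ls; mkdir -p pics
cat > h.py <<'E'
import numpy as np,cv2
from workcell import get_state, viewer, job, env
def cam(n):
    c=viewer.read_camera(n); np.savez('pics/%s.npz'%n,**{k:np.array(v) for k,v in c.items()}); return c
E
python3 - <<'E'
from h import *
print(env.grasp_offset,get_state())
for n in('scene','side','wrist'):
    c=cam(n);cv2.imwrite('pics/%s0.png'%n,c['frame']);R=cv2.Rodrigues(np.array(c['rvec']))[0];print(n,c['k1'],(-R.T@np.array(c['tvec']).ravel()).round(3))
E
```

```text
pics
0.0187 {'clock': 0.0, 'joint_pos': array([-1.39599793e-01,  3.13987551e-01,  4.49619462e-02,  1.30357597e+00,
       -1.58802472e-06,  1.43123089e+00]), 'qvel': array([-1.96954515e-03, -1.60064700e-03,  2.52636742e-06,  9.32369152e-05,
        1.23323527e-04,  5.29363704e-04]), 'tau': array([-2.90074182e-03, -4.80629075e+01,  2.98531097e+01,  1.95313990e-02,
       -3.83516899e-04, -4.27451073e-05]), 'tcp_pos': array([5.74491058e-01, 6.15223006e-05, 2.30409202e-01]), 'orientation': array([ 0.49948183,  0.4996238 ,  0.50050058, -0.50039296]), 'wrist_force': array([ 1.05444923, -0.6138668 ,  0.41906465]), 'ft_torque': array([ 0.00504397, -0.01313475, -0.03502047]), 'finger_gap': 0.08544891526715404}
scene -0.05545435688638714 [1.334 0.446 1.152]
side -0.00863704805064925 [ 0.287 -0.852  0.839]
wrist 0.011847081962162135 [0.576 0.074 0.372]
```

View pics/scene0.png

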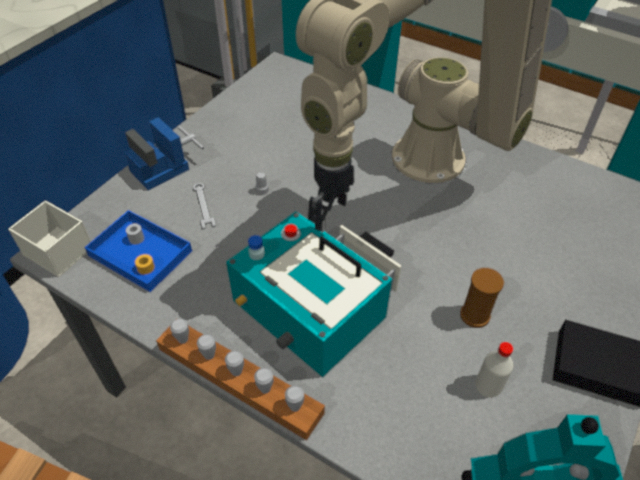

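View pics/side0.png

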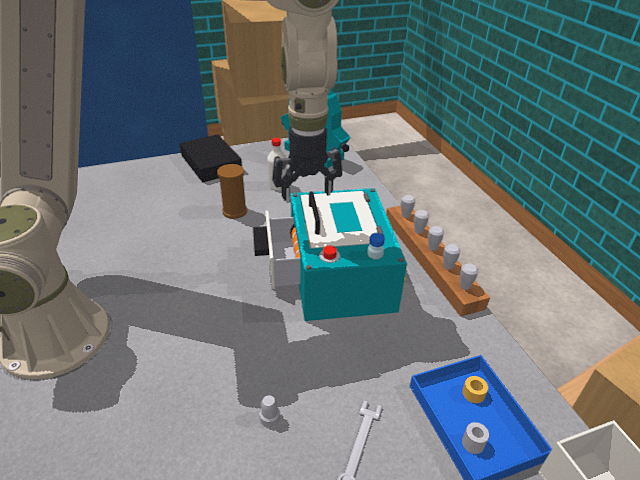

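View pics/wrist0.png

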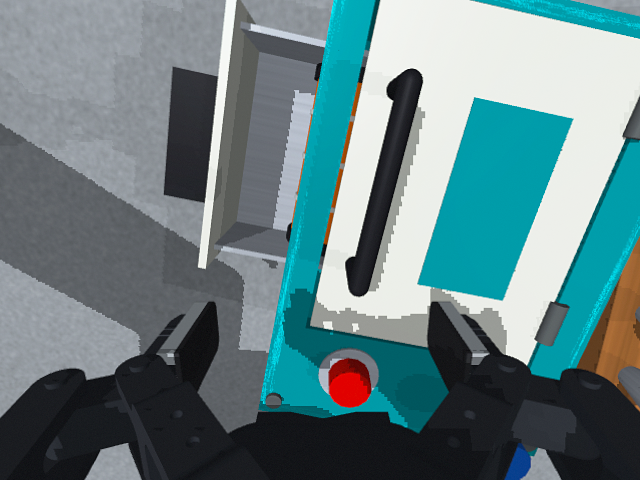

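```bash
cat >> h.py <<'E'
def load(n):
    return dict(np.load('pics/%s.npz'%n))
def ray(c,uv):
    K=c['mtx'];d=(np.array(uv,float)-K[:2,2])/np.array([K[0,0],K[1,1]])
    k=float(c['k1']);r=np.linalg.norm(d);s=r
    for _ in range(30): s=r/(1+k*s*s)
    d=d*(s/r) if r>0 else d
    R=cv2.Rodrigues(c['rvec'])[0]; return -R.T@c['tvec'].ravel(), R.T@np.r_[d,1]
def onz(c,uv,z):
    o,d=ray(c,uv);return o+d*(z-o[2])/d[2]
def two(c1,p1,c2,p2):
    o,d=ray(c1,p1);q,e=ray(c2,p2)
    s=np.linalg.lstsq(np.c_[d,-e],q-o,rcond=None)[0];a=o+s[0]*d;b=q+s[1]*e
    return (a+b)/2,np.linalg.norm(a-b)
E
python3 - <<'E'
from h import *
for n in('wrist','scene','side'):
    c=load(n);f=c['frame'];hsv=cv2.cvtColor(f,cv2.COLOR_BGR2HSV)
    m=((hsv[...,0]<6)|(hsv[...,0]>174))&(hsv[...,1]>180)&(hsv[...,2]>90)
    k,l,s,ce=cv2.connectedComponentsWithStats(m.astype(np.uint8))
    for i in range(1,k):
        if s[i,4]>30: print(n,'red',s[i],ce[i].round(1),onz(c,ce[i],.168).round(4))
    m=(f.max(2)<70)
    k,l,s,ce=cv2.connectedComponentsWithStats(m.astype(np.uint8))
    for i in range(1,k):
        if s[i,4]>150 :
            r=cv2.minAreaRect(np.argwhere(l==i)[:,::-1].astype(np.float32))
            print(n,'blk',s[i],ce[i].round(1),cv2.boxPoints(r).round().tolist() , onz(c,ce[i],.185).round(4))
c=load('wrist')
# red top ellipse: by hue/brightness
for p in[(350,383),(408,78),(360,290),(384,182)]: print(p,onz(c,p,.185).round(4))
# unit front edge top, cover front edge
for p in[(333,0),(262,400),(285,260)]: print('front',onz(c,p,.15).round(4))
for p in[(173,68),(165,195)]: print('pull top',onz(c,p,.104).round(4))
im=cv2.resize(c['frame'][320:430,280:420],None,fx=4,fy=4,interpolation=cv2.INTER_NEAREST);cv2.imwrite('pics/crop.png',im)
E
```

```text
wrist red [ 329  358   42   49 1598] [348.7 383.7] [ 0.5936 -0.0896  0.168 ]
wrist blk [ 164   67   53  135 5461] [189.3 133.8] [[161.0, 197.0], [173.0, 67.0], [217.0, 71.0], [205.0, 201.0]] [0.5091 0.0725 0.185 ]
wrist blk [ 346   69   77  227 5378] [384.7 178.5] [[336.0, 291.0], [393.0, 63.0], [425.0, 71.0], [368.0, 298.0]] [0.608  0.0505 0.185 ]
wrist blk [    0   301   640   179 59834] [320.7 422. ] [[0.0, 479.0], [0.0, 301.0], [639.0, 301.0], [639.0, 479.0]] [ 0.5748 -0.1052  0.185 ]
scene red [285 225  12  12 103] [290.3 230.2] [ 0.5988 -0.0909  0.168 ]
scene red [499 343  14  13 141] [505.2 349. ] [0.6353 0.442  0.168 ]
scene blk [   0    0  134   77 1283] [61.  36.3] [[-5.0, 68.0], [128.0, -8.0], [134.0, 1.0], [1.0, 77.0]] [ 0.2976 -1.2039  0.185 ]
scene blk [ 159    0   65  119 3878] [192.3  37.4] [[159.0, 0.0], [211.0, -11.0], [235.0, 108.0], [183.0, 118.0]] [ 0.0777 -0.8271  0.185 ]
scene blk [226   0  14  79 395] [232.4  38.1] [[225.0, 0.0], [231.0, -1.0], [240.0, 78.0], [234.0, 78.0]] [ 0.012  -0.7138  0.185 ]
scene blk [242   0   9  73 227] [245.9  38.7] [[242.0, 0.0], 
[... 4748 characters left out ...]
5 ]
side blk [253 227  16  29 383] [260.5 240.9] [[252.0, 227.0], [266.0, 226.0], [269.0, 254.0], [255.0, 255.0]] [ 0.4554 -0.0459  0.185 ]
side blk [ 33 266  35  42 170] [ 53.8 292. ] [[33.0, 307.0], [63.0, 266.0], [74.0, 274.0], [44.0, 315.0]] [ 0.0536 -0.0742  0.185 ]
side blk [  0 271  34  43 883] [ 14.7 294.8] [[-0.0, 271.0], [33.0, 271.0], [33.0, 313.0], [0.0, 313.0]] [-0.0138 -0.0593  0.185 ]
(350, 383) [ 0.593  -0.0755  0.185 ]
(408, 78) [0.6166 0.0983 0.185 ]
(360, 290) [ 0.5972 -0.0126  0.185 ]
(384, 182) [0.6077 0.0487 0.185 ]
front [0.5812 0.1411 0.15  ]
front [ 0.5307 -0.1187  0.15  ]
front [ 0.5511 -0.0074  0.15  ]
pull top [0.4738 0.1146 0.104 ]
pull top [0.4572 0.0275 0.104 ]
```

Run:
```python
import cv2
f=cv2.imread('pics/side0.png');g=cv2.imread('pics/scene0.png')
cv2.imwrite('pics/c2.png',cv2.hconcat([cv2.resize(f[170:320,230:410],(720,600))]))
cv2.imwrite('pics/c3.png',cv2.resize(g[200:340,220:410],(800,589)))
```

```text
(no output)
```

View pics/crop.png

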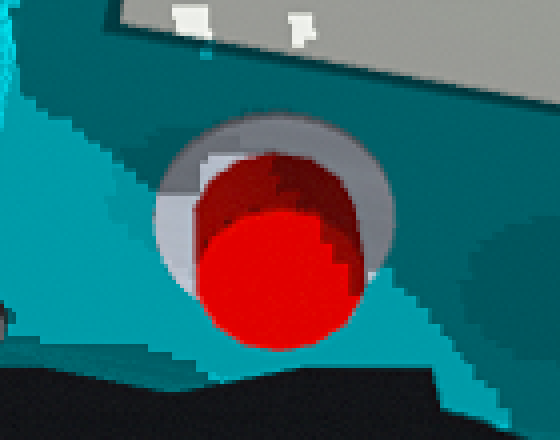

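View pics/c2.png

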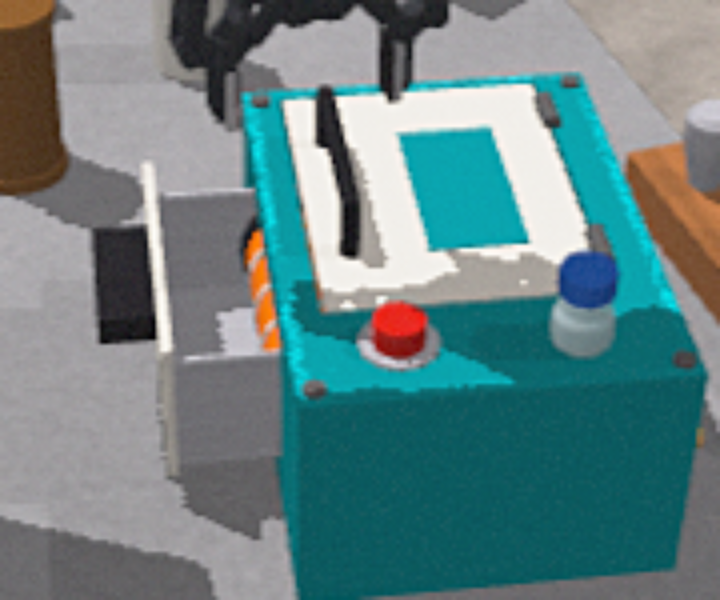

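View pics/c3.png

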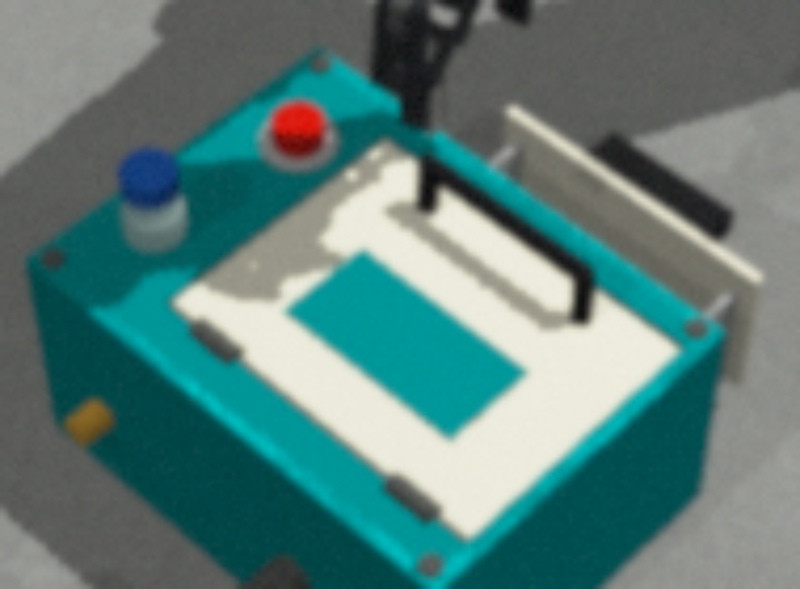

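Run:
```python
from h import *
w,s,d=load('wrist'),load('scene'),load('side')
print('plunger',onz(w,(350.7,390),.168).round(4))
def sc(p):return (220+p[0]*190/800,200+p[1]*140/589)
def sd(p):return (230+p[0]/4,170+p[1]/4)
print('plunger2',two(s,sc((297,118)),d,sd((399,315))))
print('plg wrist/scene',two(w,(350.7,390),s,sc((297,118))))
# handle ends (outer top corners)
print('h right',two(s,sc((428,160)),d,sd((352,203))),'left',two(s,sc((588,270)),d,sd((324,92))))
# handle axis from wrist: black centre per row
f=w['frame'];P=[]
for v in range(110,255,5):
    x=np.where(f[v,340:430].max(1)<70)[0]+340; P.append(onz(w,(x.mean(),v),.186)[:2])
P=np.array(P);k=np.polyfit(P[:,1],P[:,0],1);print('axis slope',np.arctan(k[0]),'x at y=.04,.05',np.polyval(k,[.04,.045,.05]))
print('front slopes pts',[onz(w,p,.15).round(4).tolist() for p in[(333,0),(262,400)]])
m=(f[...,2]<70)&(f[...,0]>110)&(f[...,1]>100)
for v in (60,150,220,280,350):
    x=np.where(m[v,250:400])[0]+250;print(v,x[0],onz(w,(x[0],v),.15).round(4))
print('pull',two(s,(394,251),d,(253,227)), two(s,sc((600,140)),d,sd((155,335))))
for p in [(173,67),(217,71),(205,201),(164,196)]:print(onz(w,p,.104).round(4))
hsv=cv2.cvtColor(s['frame'],cv2.COLOR_BGR2HSV)
print('jar cap',two(s,sc((150,180)),d,sd((587,275))))
```

```text
plunger [ 0.5951 -0.0947  0.168 ]
plunger2 (array([ 0.59307394, -0.09509603,  0.16696403]), np.float64(0.0017867436462176004))
plg wrist/scene (array([ 0.59487623, -0.09274542,  0.1704838 ]), np.float64(9.467684324984289e-05))
h right (array([ 0.59450571, -0.01105973,  0.18297278]), np.float64(0.00452948115226739)) left (array([0.61563965, 0.0987779 , 0.18448115]), np.float64(0.004022991619055158))
axis slope 0.19972299719689074 x at y=.04,.05 [0.60613059 0.60714269 0.6081548 ]
front slopes pts [[0.5812, 0.1411, 0.15], [0.5307, -0.1187, 0.15]]
60 322 [0.5753 0.112  0.15  ]
150 306 [0.5657 0.063  0.15  ]
220 293 [0.5569 0.0197 0.15  ]
280 282 [ 0.5486 -0.0217  0.15  ]
350 269 [ 0.5377 -0.0757  0.15  ]
pull (array([0.47260322, 0.11835159, 0.10044942]), np.float64(0.0017235767308739392)) (array([0.47528535, 0.02147337, 0.09871636]), np.float64(0.026891194421216957))
[0.4738 0.1152 0.104 ]
[0.5035 0.1129 0.104 ]
[0.4867 0.0231 0.104 ]
[0.4563 0.0268 0.104 ]
jar cap (array([ 0.6887712 , -0.1220507 ,  0.19082457]), np.float64(0.0015631135492196603))
```

>>> send_rows(plan=[[0, -15, -8, 1.2, 0, 0], [0, -40, -20, 3, 0, 0], [0, -70, -35, 5, 0, 0], [0, -100, -50, 7, 0, 0], [0, -130, -66, 9, 0, 0], [0, -150, -76, 10.5, 0, 0], [0, -158, -80, 11.2, 0, 0], [20, -158, -80, 11.2, 0, 0], [55, -158, -80, 11.2, 0, 0], [85, -158, -80, 11.2, 0, 0]], claw=0, newtons=40)

```text
clock: 1.4
tcp_pos: [0.4176, 0.0798, 0.1453]
orientation: [0.449, 0.547, 0.449, -0.546]
wrist_force: [-0.3, 1.2, -0.2]
finger_gap: 0.0001
```

Run:
```python
from h import *
s=get_state();print(s['tcp_pos'],s['orientation'],s['wrist_force'],s['finger_gap'])
cv2.imwrite('pics/side1.png',cam('side')['frame'])
cv2.imwrite('pics/wrist1.png',cam('wrist')['frame'])
```

```text
[0.41759348 0.07976921 0.14528393] [ 0.44894772  0.54660129  0.44858919 -0.54629728] [-0.27402325  1.24815019 -0.16911352] 7.911044551703259e-05
```

View pics/side1.png

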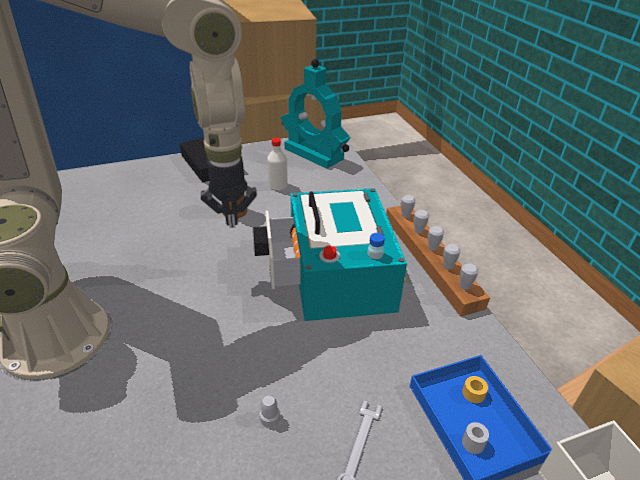

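View pics/wrist1.png

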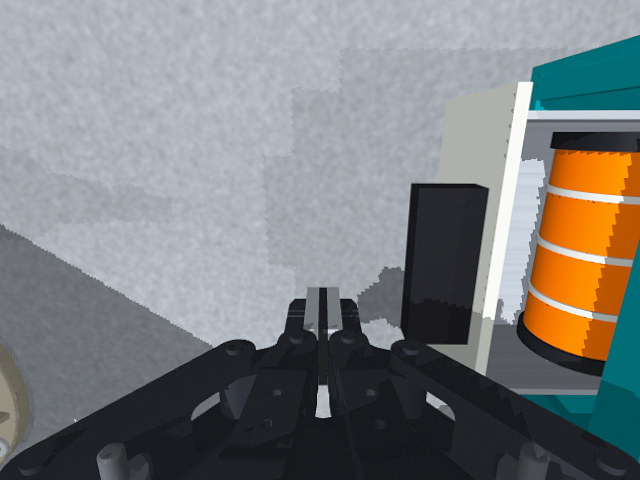

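>>> send_rows(plan=[[15, 0, 0, 0, 0, 6], [40, 0, 0, 0, 0, 14], [57, 0, 0, 0, 0, 20], [57, 5, 0, 0, 0, 20], [57, 15, 0, 0, 0, 20], [57, 25, 0, 0, 0, 20], [57, 35, 0, 0, 0, 20], [57, 45, 0, 0, 0, 20], [57, 50, 0, 0, 0, 20], [57, 50, 0, 0, 0, 20]])

```text
clock: 2.75
tcp_pos: [0.4665, 0.0701, 0.0892]
orientation: [0.537, 0.616, 0.347, -0.46]
wrist_force: [0.1, -0.8, 0.4]
finger_gap: 0.0001
```

Run:
```python
from h import *
s=get_state();print(s['tcp_pos'],s['orientation'],s['wrist_force'],s['finger_gap'])
f=cam('side')['frame'];cv2.imwrite('pics/side2.png',cv2.resize(f[130:330,190:410],None,fx=3,fy=3))
cv2.imwrite('pics/wrist2.png',cam('wrist')['frame'])
```

```text
[0.46652372 0.07011316 0.0892306 ] [ 0.5368402   0.61607854  0.34699472 -0.46026569] [ 0.12103486 -0.83807778  0.37849407] 0.00011248056212162669
```

View pics/side2.png

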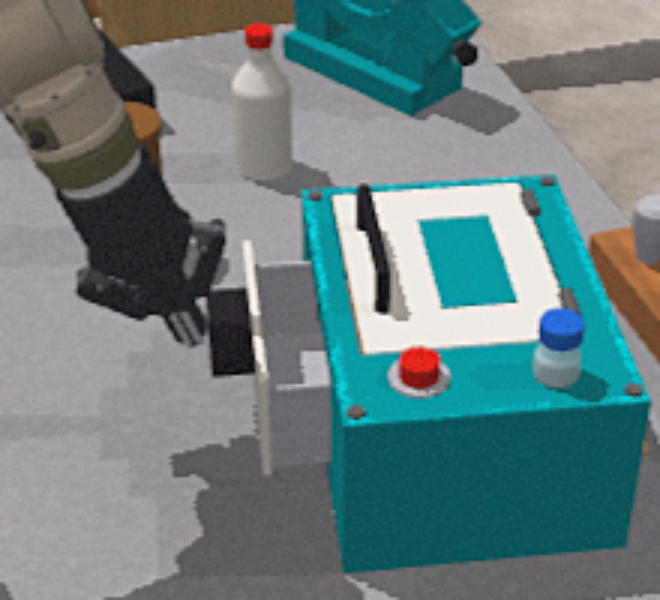

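View pics/wrist2.png

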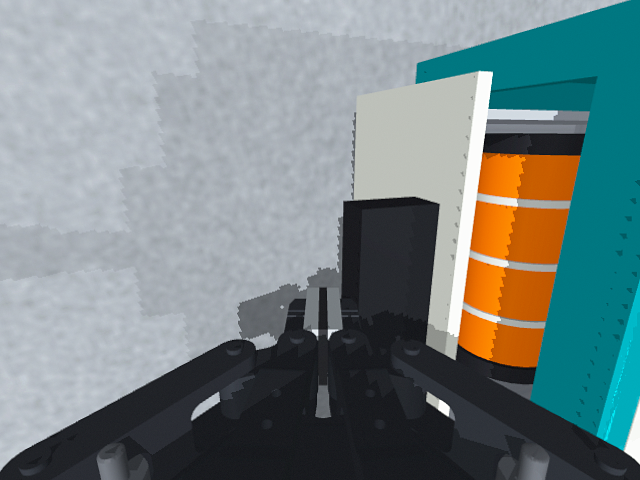

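>>> send_rows(plan=[[2, 5, 0, 0, 0, 0], [4, 11, 0, 0, 0, 0], [6, 16, 0, 0, 0, 0], [8, 22, 0, 0, 0, 0], [10, 27, 0, 0, 0, 0], [12, 33, 0, 0, 0, 0], [13.5, 37, 0, 0, 0, 0], [14.5, 40, 0, 0, 0, 0], [15, 41.3, 0, 0, 0, 0], [15, 41.3, 0, 0, 0, 0]])

```text
clock: 4.1
tcp_pos: [0.5101, 0.0617, 0.0898]
orientation: [0.537, 0.616, 0.347, -0.46]
wrist_force: [-0.1, -0.3, -0.2]
finger_gap: -0.0002
```

Run:
```python
from h import *
s=get_state();print(s['tcp_pos'],s['wrist_force'])
f=cam('side')['frame'];cv2.imwrite('pics/side3.png',cv2.resize(f[130:330,190:410],None,fx=3,fy=3))
```

```text
[0.5101081  0.06170455 0.08979906] [-0.14808293 -0.34545199 -0.15842197]
```

View pics/side3.png

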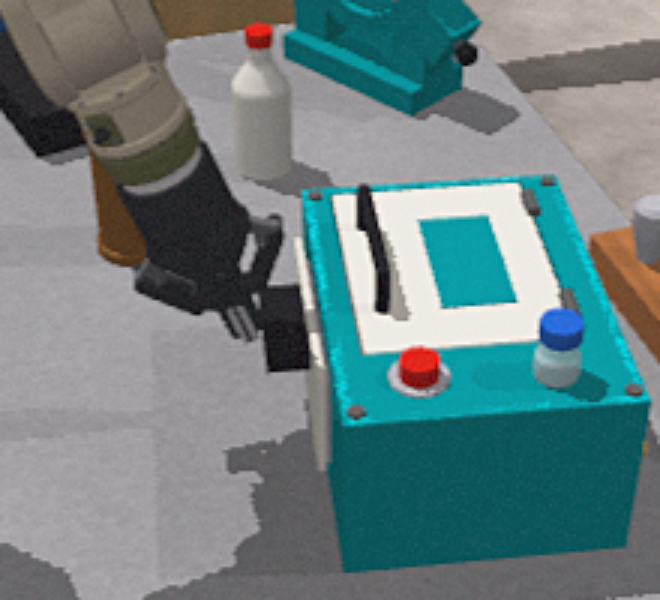

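>>> send_rows(plan=[[0.3, 0.9, 0, 0, 0, 0], [0.7, 1.9, 0, 0, 0, 0], [1, 2.8, 0, 0, 0, 0], [1.4, 3.8, 0, 0, 0, 0], [1.7, 4.7, 0, 0, 0, 0], [2, 5.6, 0, 0, 0, 0], [2, 5.6, 0, 0, 0, 0], [2, 5.6, 0, 0, 0, 0], [2, 5.6, 0, 0, 0, 0], [2, 5.6, 0, 0, 0, 0]])

```text
clock: 5.4
tcp_pos: [0.5132, 0.061, 0.0888]
orientation: [0.536, 0.615, 0.348, -0.461]
wrist_force: [-9.0, 2.2, 6.6]
finger_gap: -0.0001
```

Run:
```python
from h import *
s=get_state();print(s['tcp_pos'],s['wrist_force'])
f=cam('side')['frame'];cv2.imwrite('pics/side4.png',cv2.resize(f[190:300,250:370],(720,600)))
```

```text
[0.51317966 0.06095634 0.08875772] [-9.02202007  2.20048205  6.63370427]
```

View pics/side4.png

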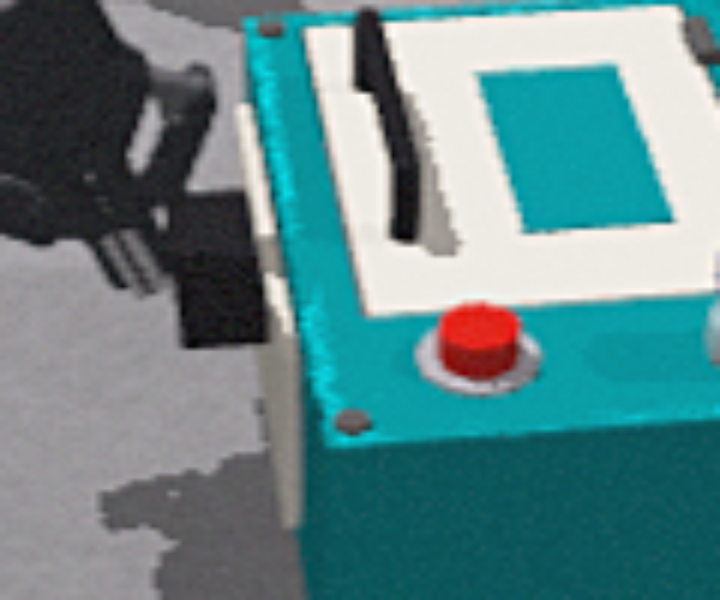

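>>> send_rows(plan=[[0.3, 0.9, 0, 0, 0, 0], [0.7, 1.9, 0, 0, 0, 0], [1, 2.8, 0, 0, 0, 0], [1.4, 3.8, 0, 0, 0, 0], [1.4, 3.8, 0, 0, 0, 0], [1.4, 3.8, 0, 0, 0, 0], [1.4, 3.8, 0, 0, 0, 0], [1.4, 3.8, 0, 0, 0, 0], [1.4, 3.8, 0, 0, 0, 0], [1.4, 3.8, 0, 0, 0, 0]])

```text
clock: 6.7
tcp_pos: [0.5133, 0.0609, 0.0872]
orientation: [0.535, 0.614, 0.351, -0.462]
wrist_force: [-21.3, 5.3, 16.4]
finger_gap: -0.0003
```

Run:
```python
from h import *
c=cam('side');f=c['frame'];cv2.imwrite('pics/side5.png',cv2.resize(f[190:300,250:370],(720,600)))
d=c
for n in ('scene',):
  g=cam(n)['frame'];cv2.imwrite('pics/scene5.png',cv2.resize(g[200:340,220:410],(800,589)))
```

```text
(no output)
```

View pics/scene5.png

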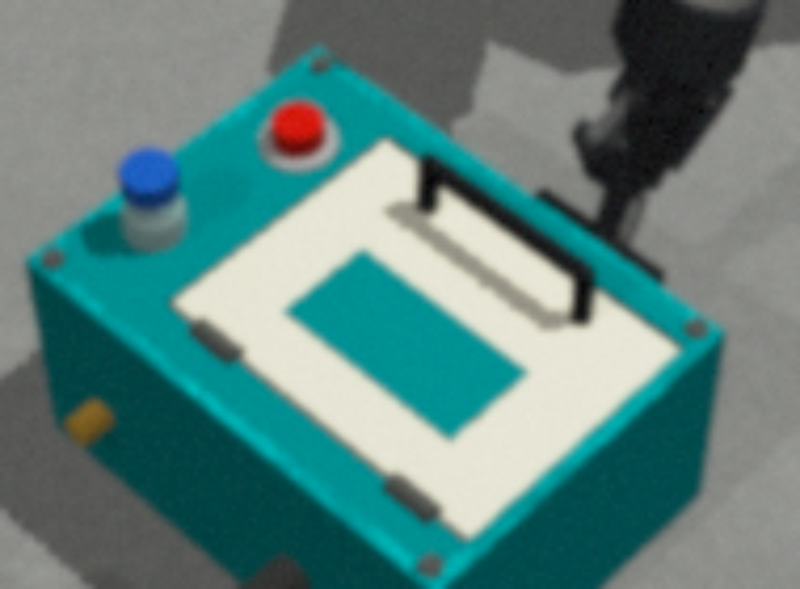

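View pics/side5.png

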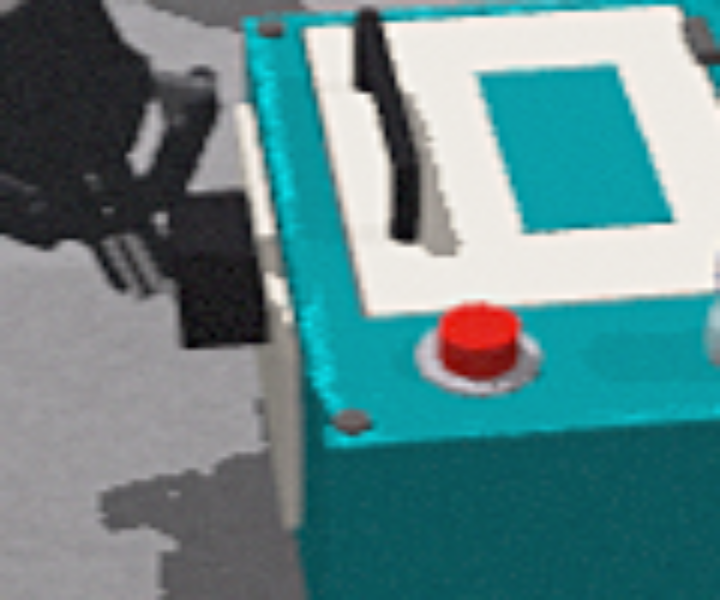

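>>> send_rows(plan=[[-3, -8, 0, 0, 0, 0], [-8, -22, 0, 0, 0, 0], [-13, -36, 0, 0, 0, 0], [-20, -40, 0, 0, 0, 0], [-40, -33, 0, 0, 0, -3], [-70, -22, 0, 0, 0, -8], [-100, -11, 0, 0, 0, -13], [-125, -2, 0, 0, 0, -18], [-137.6, 2.2, 0, 0, 0, -20], [-137.6, 2.2, 0, 0, 0, -20]], claw=50)

```text
clock: 8.05
tcp_pos: [0.4768, 0.0683, 0.2208]
orientation: [0.45, 0.547, 0.448, -0.546]
wrist_force: [0.4, 0.4, 0.5]
finger_gap: 0.05
```

Run:
```python
from h import *
from scipy.spatial.transform import Rotation as Ro
s=get_state();q=s['orientation'];R=Ro.from_quat(q,scalar_first=True).as_matrix();print(s['tcp_pos'],s['wrist_force'],s['finger_gap']);print(R.round(3))
t=np.array([.607,.044,.185]);print('to handle tool mm',(R.T@(t-s['tcp_pos'])*1e3).round(1))
cv2.imwrite('pics/side6.png',cam('side')['frame']);cv2.imwrite('pics/wrist6.png',cam('wrist')['frame'])
```

```text
[0.47684824 0.06825464 0.22079606] [0.39517008 0.36364351 0.51838084] 0.05003865820715574
[[ 0.004  0.981 -0.195]
 [-0.    -0.195 -0.981]
 [-1.     0.004 -0.   ]]
to handle tool mm [ 36.3 132.2  -1.5]
```

View pics/wrist6.png

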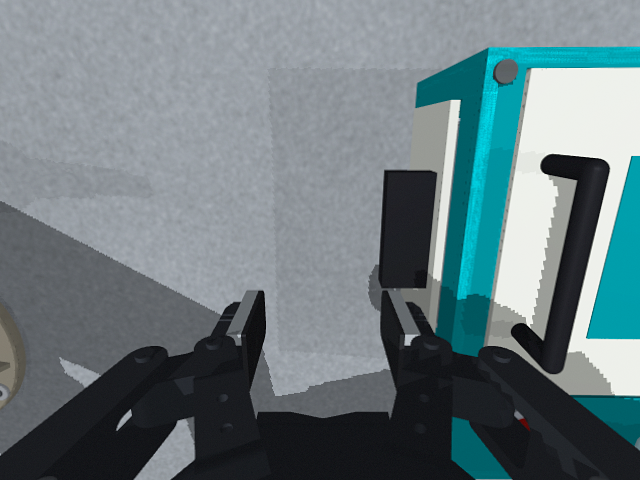

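View pics/side6.png

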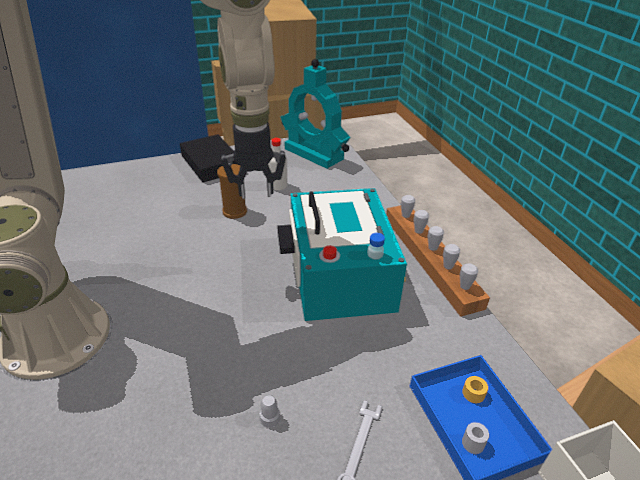

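Run:
```python
from h import *
c=load('wrist');f=c['frame'];P=[]
for v in range(200,340,5):
    x=np.where(f[v,530:620].max(1)<70)[0]+530
    # topmost bar: right edge run
    P.append(onz(c,(x[x>x.max()-40].mean(),v),.186)[:2])
P=np.array(P);k=np.polyfit(P[:,1],P[:,0],1);print(np.arctan(k[0]),np.polyval(k,[.04,.044,.05]))
print(onz(c,(602,160),.186),onz(c,(552,373),.186))
```

```text
0.20957906127140788 [0.60413171 0.60498252 0.60625874]
[0.61961022 0.10191963 0.186     ] [ 0.59487162 -0.0151757   0.186     ]
```

>>> send_rows(plan=[[-10, 8, 0, 0, 0, 0], [-10, 25, 0, 0, 0, 0], [-10, 48, 0, 0, 0, 0], [-10, 72, 0, 0, 0, 0], [-10, 95, 0, 0, 0, 0], [-10, 115, 0, 0, 0, 0], [-10, 127, 0, 0, 0, 0], [-10, 132, -1, 0, 0, 0], [-5, 132, -1, 0, 0, 0], [0, 132, -1, 0, 0, 0]])

```text
clock: 9.4
tcp_pos: [0.604, 0.0441, 0.2191]
orientation: [-0.449, -0.546, -0.449, 0.546]
wrist_force: [0.2, -0.6, -0.9]
finger_gap: 0.0501
```

Run:
```python
from h import *
s=get_state();print(s['tcp_pos'],s['wrist_force'],s['finger_gap'])
cv2.imwrite('pics/side7.png',cam('side')['frame'][100:340,200:520]);cv2.imwrite('pics/wrist7.png',cam('wrist')['frame'])
```

```text
[0.6040071  0.04407383 0.21913722] [ 0.16577563 -0.58354178 -0.8939485 ] 0.05005751121283056
```

View pics/wrist7.png

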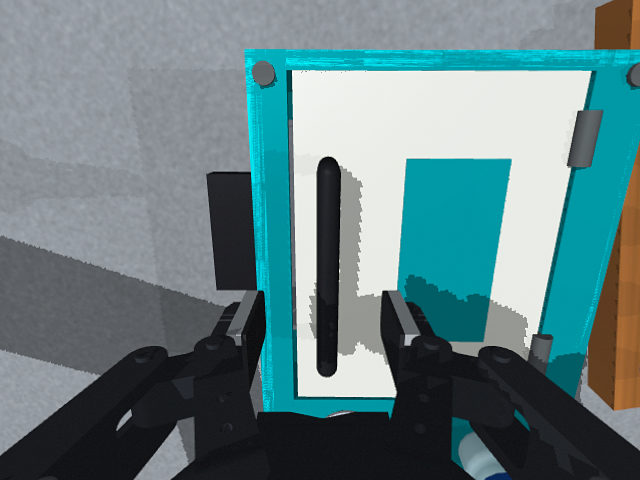

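>>> send_rows(plan=[[8, 2, 0, 0, 0, 0], [20, 2, 0, 0, 0, 0], [33, 2, 0, 0, 0, 0], [45, 2, 0, 0, 0, 0], [53, 2, 0, 0, 0, 0], [53, 2, 0, 0, 0, 0], [53, 2, 0, 0, 0, 0], [53, 2, 0, 0, 0, 0], [53, 2, 0, 0, 0, 0], [53, 2, 0, 0, 0, 0]])

```text
clock: 10.75
tcp_pos: [0.6066, 0.0435, 0.1667]
orientation: [0.449, 0.547, 0.449, -0.546]
wrist_force: [0.4, -0.3, -0.1]
finger_gap: 0.05
```

>>> send_rows(plan=[[0, 0, 0, 0, 0, 0], [0, 0, 0, 0, 0, 0], [0, 0, 0, 0, 0, 0], [0, 0, 0, 0, 0, 0], [0, 0, 0, 0, 0, 0], [0, 0, 0, 0, 0, 0], [0, 0, 0, 0, 0, 0], [0, 0, 0, 0, 0, 0], [0, 0, 0, 0, 0, 0], [0, 0, 0, 0, 0, 0]], claw=0, newtons=40)

```text
clock: 12.0
tcp_pos: [0.606, 0.0436, 0.1663]
orientation: [-0.449, -0.546, -0.449, 0.547]
wrist_force: [-4.3, 0.9, 1.8]
finger_gap: 0.0102
```

Run:
```python
from h import *
f=cam('side')['frame'];cv2.imwrite('pics/side8.png',cv2.resize(f[120:300,230:410],None,fx=3,fy=3));cv2.imwrite('pics/wrist8.png',cam('wrist')['frame'])
```

```text
(no output)
```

View pics/side8.png

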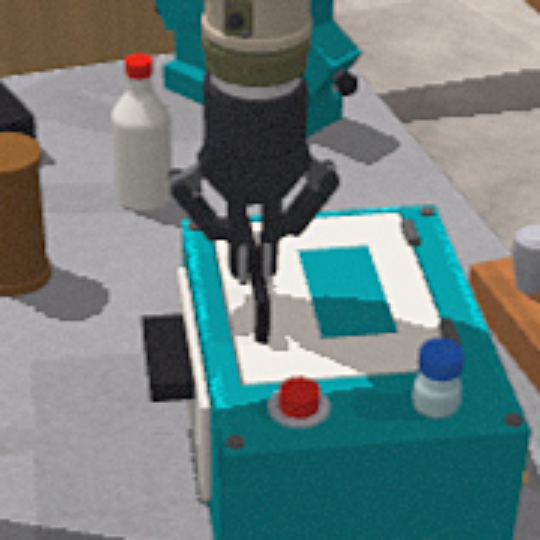

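View pics/wrist8.png

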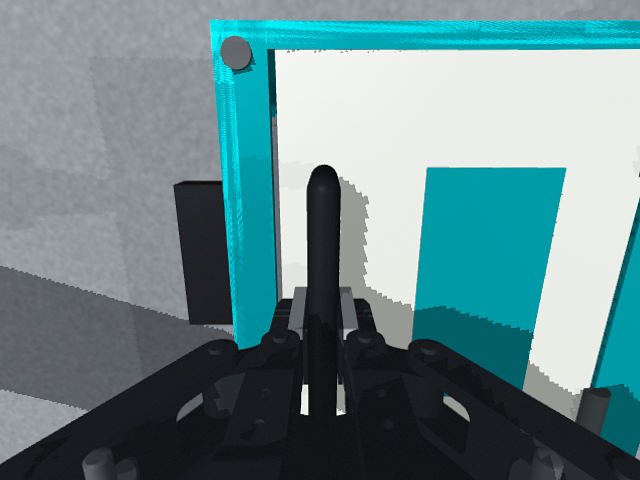

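>>> send_rows(plan=[[-0.7, 0.2, 0, 0, 0, 0], [-1.6, 0.4, 0, 0, 0, 0], [-2.6, 0.7, 0, 0, 0, 0], [-3.6, 1, 0, 0, 0, 0], [-4.5, 1.2, 0, 0, 0, 0], [-5.5, 1.5, 0, 0, 0, 0], [-5.5, 1.5, 0, 0, 0, 0], [-5.5, 1.5, 0, 0, 0, 0], [-5.5, 1.5, 0, 0, 0, 0], [-5.5, 1.5, 0, 0, 0, 0]])

```text
clock: 13.35
tcp_pos: [0.6072, 0.0433, 0.1712]
orientation: [-0.448, -0.546, -0.449, 0.547]
wrist_force: [-4.9, 0.7, -3.3]
finger_gap: 0.0102
```

>>> send_rows(plan=[[-0.7, 0.2, 0, 0, 0, 0], [-1.4, 0.4, 0, 0, 0, 0], [-2.1, 0.6, 0, 0, 0, 0], [-2.8, 0.8, 0, 0, 0, 0], [-3.5, 1, 0, 0, 0, 0], [-3.5, 1, 0, 0, 0, 0], [-3.5, 1, 0, 0, 0, 0], [-3.5, 1, 0, 0, 0, 0], [-3.5, 1, 0, 0, 0, 0], [-3.5, 1, 0, 0, 0, 0]])

```text
clock: 14.6
tcp_pos: [0.6084, 0.0431, 0.1748]
orientation: [-0.448, -0.546, -0.449, 0.547]
wrist_force: [-5.2, 1.8, -5.3]
finger_gap: 0.0106
```

>>> send_rows(plan=[[-0.7, 0.2, 0, 0, 0, 0], [-1.4, 0.4, 0, 0, 0, 0], [-2.1, 0.6, 0, 0, 0, 0], [-2.8, 0.8, 0, 0, 0, 0], [-3.5, 1, 0, 0, 0, 0], [-4, 1.1, 0, 0, 0, 0], [-4, 1.1, 0, 0, 0, 0], [-4, 1.1, 0, 0, 0, 0], [-4, 1.1, 0, 0, 0, 0], [-4, 1.1, 0, 0, 0, 0]])

```text
clock: 15.85
tcp_pos: [0.6098, 0.0428, 0.1793]
orientation: [-0.449, -0.546, -0.449, 0.547]
wrist_force: [-5.0, 0.7, -4.5]
finger_gap: 0.0107
```

Run:
```python
from h import *
s=get_state();print(s['wrist_force'],s['ft_torque'])
f=cam('side')['frame'];cv2.imwrite('pics/side9.png',cv2.resize(f[170:270,270:400],(780,600)));g=cam('scene')['frame'];cv2.imwrite('pics/scene9.png',cv2.resize(g[200:340,220:410],(800,589)))
```

```text
[-4.9739747   0.74592734 -4.47020696] [ 0.2456153   1.20314715 -0.05048965]
```

View pics/side9.png

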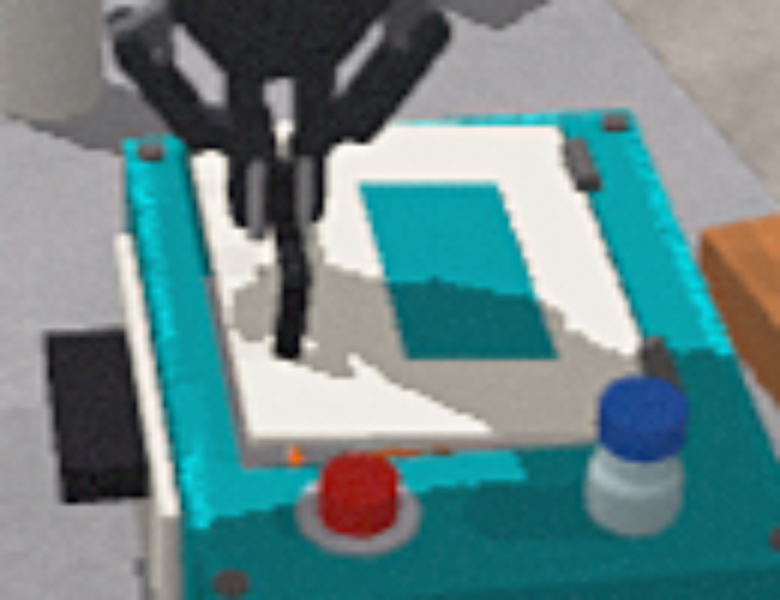

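View pics/scene9.png

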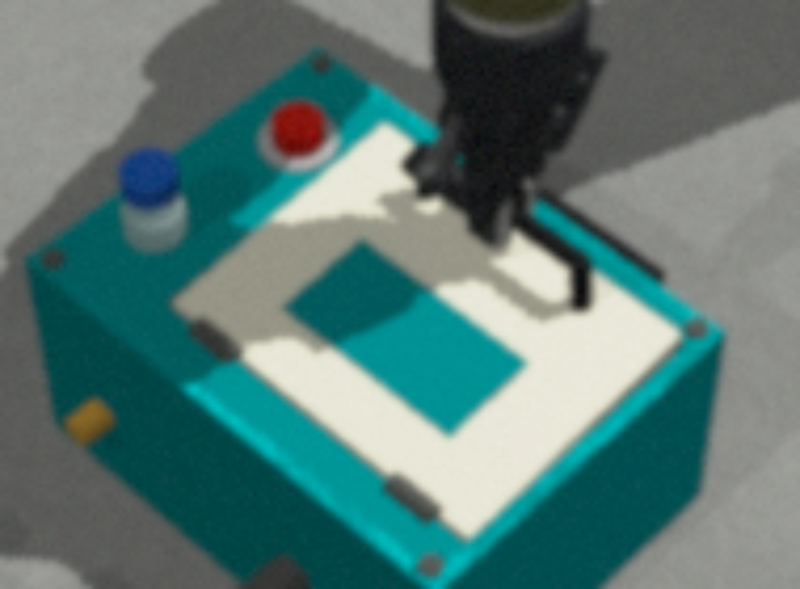

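>>> send_rows(plan=[[-3.7, 1.4, 0, 0, 0, 0], [-9, 3.7, 0, 0, 0, 0], [-14.2, 6.2, 0, 0, 0, 0], [-20.6, 9.6, 0, 0, 0, 0], [-26.8, 13.3, 0, 0, 0, 0], [-32.9, 17.4, 0, 0, 0, 0], [-38.7, 21.7, 0, 0, 0, 0], [-44.3, 26.3, 0, 0, 0, 0], [-49.6, 31.2, 0, 0, 0, 0], [-49.6, 31.2, 0, 0, 0, 0]])

```text
clock: 17.2
tcp_pos: [0.6396, 0.0368, 0.2309]
orientation: [-0.449, -0.546, -0.449, 0.547]
wrist_force: [-11.7, 1.2, 3.3]
finger_gap: 0.0105
```

Run:
```python
from h import *
s=get_state();print(s['wrist_force'],s['ft_torque'])
f=cam('side')['frame'];cv2.imwrite('pics/side10.png',cv2.resize(f[120:300,230:420],None,fx=3,fy=3))
```

```text
[-11.71706417   1.19106402   3.30712658] [0.3194368  2.4702157  0.00498033]
```

View pics/side10.png

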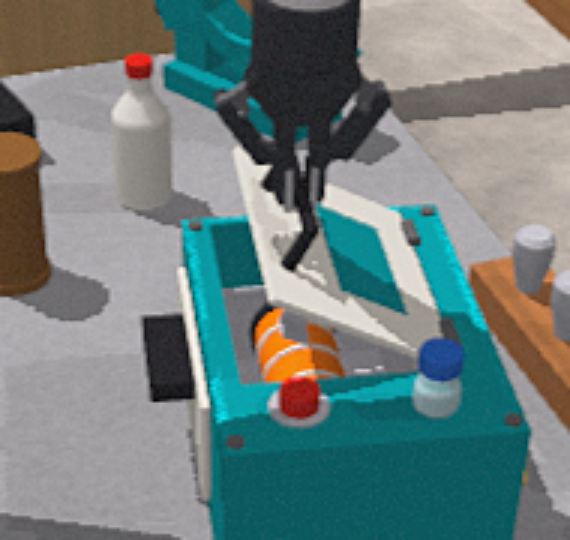

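>>> send_rows(plan=[[-3.5, 1.6, 0, 0, 0, 0], [-6.5, 4, 0, 0, 0, 0], [-11.5, 9.4, 0, 0, 0, 0], [-16.1, 15, 0, 0, 0, 0], [-20.5, 21, 0, 0, 0, 0], [-24.4, 27.1, 0, 0, 0, 0], [-28.3, 33.4, 0, 0, 0, 0], [-28.3, 33.4, 0, 0, 0, 0], [-28.3, 33.4, 0, 0, 0, 0], [-28.3, 33.4, 0, 0, 0, 0]])

```text
clock: 18.5
tcp_pos: [0.6732, 0.0299, 0.2596]
orientation: [0.449, 0.547, 0.448, -0.546]
wrist_force: [-9.1, 0.6, 2.9]
finger_gap: 0.0106
```

Run:
```python
from h import *
s=get_state();print(s['tcp_pos'],s['wrist_force'],s['ft_torque'],s['finger_gap'])
f=cam('side')['frame'];cv2.imwrite('pics/side11.png',cv2.resize(f[120:300,230:420],None,fx=3,fy=3))
f=cam('scene')['frame'];cv2.imwrite('pics/scene11.png',f)
```

```text
[0.67319553 0.02994344 0.25960269] [-9.10873419  0.63689442  2.89240932] [ 0.14549567  1.90462761 -0.06753328] 0.010582449255121015
```

View pics/side11.png

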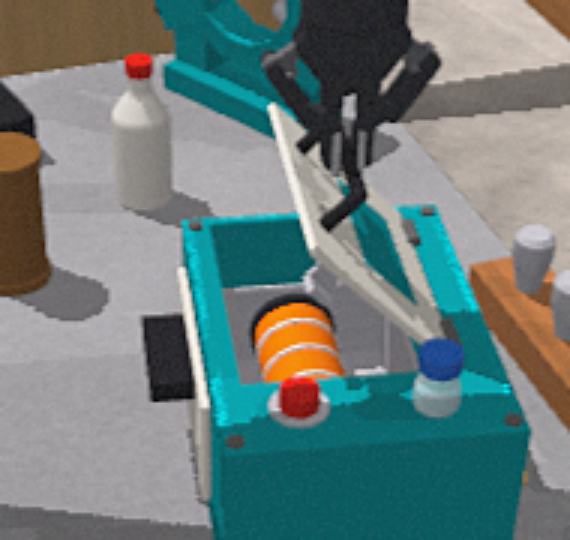

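View pics/scene11.png

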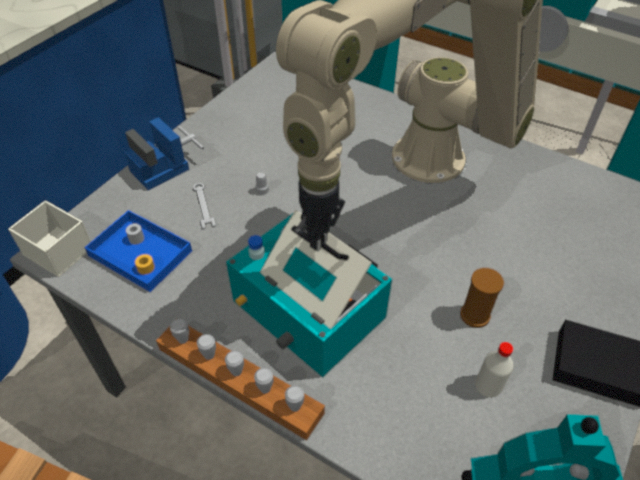

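>>> send_rows(plan=[[0, 0, 0, 0, 0, 0], [0, 0, 0, 0, 0, 0], [0, 0, 0, 0, 0, 0], [0, 0, 0, 0, 0, 0], [0, 0, 0, 0, 0, 0], [0, 0, 0, 0, 0, 0], [0, 0, 0, 0, 0, 0], [0, 0, 0, 0, 0, 0], [0, 0, 0, 0, 0, 0], [0, 0, 0, 0, 0, 0]])

```text
clock: 19.85
tcp_pos: [0.6732, 0.03, 0.2596]
orientation: [0.449, 0.547, 0.448, -0.546]
wrist_force: [-8.4, 0.0, 3.4]
finger_gap: 0.0103
```

Run:
```python
from h import *
c=load('side');ux=np.array([.981,-.195,0]);uy=np.array([.195,.981,0]);h=np.array([.607,.044,.185])
o,d=ray(c,(230+318/3,120+250/3));n=uy;p0=h-.106*uy
p=o+d*((p0-o)@n)/(d@n);H=h+.14*ux;H[2]=.147;r=p-H;print(p,r@ux,r[2],np.arctan2(r[2],-(r@ux)))
s=get_state();print(s['clock'],s['tcp_pos'],s['wrist_force'],abs(s['qvel']).max(),s['finger_gap'])
c2=cam('scene');c1=cam('side')
```

```text
[ 0.61549255 -0.06578284  0.26007498] -0.11031519115173352 0.11307498093102167 0.797751658462568
19.85 [0.6731606  0.02996566 0.25959583] [-8.40945707  0.01920666  3.36813219] 0.001037152472105216 0.010281136598998448
```

Both angle estimates agree at about 0.80 rad. The arm is still, the drawer is home and the handle is gripped, so I'm handing in.

```bash
python3 -c "
from h import *
print(job.hand_in())"
```

```text
the job is handed in; nothing more can be done
None
```

The job is handed in with the drawer home and the arm still gripping the cover handle, holding it open at about 45 degrees. The hand-in reports no verdict.

- **Drawer:** I pushed it home with closed fingers. It stopped moving while the push rose to about 21 N, and the pictures show it flush.
- **Cover tug:** With the plunger untouched, the handle rose about 13 mm (roughly 0.09 rad) at only about 5 N. A caught cover would have stopped firmly at 6 mm, so the catch was not caught and I did not press the plunger.
- **Final hold:** I lifted the cover along its arc to about 0.80 rad. The tool position gives 0.81 rad and a side-camera reading of the cover corner gives 0.80 rad.
- **Last checks:** The arm was still. The finger gap was 10.3 mm, slightly under the 12 mm bar diameter. A steady wrist force of about 9 N remained, more than holding the cover needs, so the grip is a few mm off the ideal arc. The jar and the items on the bench looked undisturbed in the last pictures; I did not measure them.

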